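Load a circuit module on the inspection stage and crank it under the microscope

TASK

Load the circuit module onto the microscope's sliding plate: lay it flat between the four black side stops, slid back so that its short end is up against the rear stop, and let go of it. Then turn the handwheel clockwise by its red grip until the plate's yellow pointer stands at the red mark on the scale, which brings the module under the lens. The module must still lie against its stop at the end, and do not bump the microscope.

Things in the scene. Friction and masses are not known exactly. Their poses are not given: they have to be found in the camera images.
- circuit_module: Relay module: black tray, green board, green terminal rows, three blue relays; 100 (own x) x 54 (own y) x 22 mm, about 0.14 kg. Grip across the 54 mm: long sides are upright, 0 to 17 mm high, over the middle 80 mm. Origin: centre of underside, z up. Starts face up on the blue mat (its top 5 mm above the counter) right of the stand. Either end may face the rear stop.
- nest (a point): Where the module's origin lies when seated: on top of the grey sliding plate (132 x 100 mm), 51 mm above the counter; moves with the plate. x = the way the plate slides back, from the robot to the microscope column; y = left; z up. The module lies with its long side along x. The plate slides stiffly (about 6 N) and stays where it is left.
- side_stops (a point): Middle between the four black side stops, at their top, 8 mm above the plate over the nest; axes as the nest's, moves with the plate. Each block is 12 mm long, centred at x = +-37 mm; inner faces at y = +-30 mm (3 mm play each side of the module, top edge bevelled), outer at +-39 mm. Between the two blocks of a side 62 mm of plate are bare, with room for a finger.
- rear_stop (a point): Middle of the top front edge of the rear stop, a black block 46 mm wide and 10 mm high at the back of the plate, 50 mm behind the nest; moves with the plate, axes as the nest's. The module's short end rests against its front face. The front of the plate has no stop.
- pointer (a point): Tip of the yellow pointer on the plate's left edge near its front; moves with the plate. Axes as the nest's.
- red_mark (a point): Middle of the red line, 4 mm wide, across the white scale strip (black ticks every 10 mm) on the stand's left side; fixed to the stand. Axes as the nest's. The plate is at the mark when pointer and mark have the same x along the slide. At the start the pointer is 105 to 120 mm short (in front) of it; the plate can go 15 mm too far.
- wheel_centre (a point): On the vertical axis of the dark handwheel (rim 90 mm across, top 82 mm above the counter, right of the plate), at the red grip's middle height, 100 mm up; fixed to the stand. Clockwise from above moves the plate back (+x of the nest), 16 mm per radian, about 100 mm a turn, no play. It resists with about 3 N at the grip and stays where left.
- microscope: Microscope on a column, fixed to the stand. Origin: 6 mm above the counter, below the nest's frontmost place; axes as the nest's. From there: lens axis at x +120 mm, y 0, with a black light ring 55 mm across, underside 142 mm above the counter; white camera 40 mm across up to 276 mm, cable to 308 mm; steel column at x +222 mm, 286 mm high.
- crank_grip: Handwheel's upright red grip, 18 mm across, 82 to 119 mm above the counter, 36 mm from the wheel's axis. Origin: on its own axis, 100 mm above the counter; z up. It goes round with the wheel and spins freely on its own pin (so its x and y mean nothing), and the gripper can keep its yaw while leading it round the circle.

How it is judged:
On the way, in this order (a step that is already met when the one before it is completed fails the run):
1. the module lies flat on the plate between the side stops, against the rear stop, and is let go (x of circuit_module in the frame of nest between -0.003 and 0.003 m and y of circuit_module in the frame of nest between -0.0045 and 0.0045 m and z of circuit_module in the frame of nest between -0.002 and 0.002 m and angle between circuit_module's own z axis and vertical below 0.06 rad and angle between the x axis of circuit_module and the x axis of nest, either way round below 0.08 rad and contact force between the fingers and circuit_module below 0.1 N), for 0.2 s.
2. the wheel is being turned by its red grip, the plate on its way (pointer 90 to 30 mm short of the mark) (contact force between the fingers and crank_grip above 0.3 N and x of pointer in the frame of red_mark between -0.09 and -0.03 m), for 0.1 s.
3. the plate is cranked back until its pointer is at the red mark, the module still against its stop (x of circuit_module in the frame of nest between -0.003 and 0.003 m and y of circuit_module in the frame of nest between -0.0045 and 0.0045 m and z of circuit_module in the frame of nest between -0.002 and 0.002 m and angle between circuit_module's own z axis and vertical below 0.06 rad and angle between the x axis of circuit_module and the x axis of nest, either way round below 0.08 rad and x of pointer in the frame of red_mark between -0.003 and 0.003 m), for 0.2 s.
At the end, for the whole second after the job is handed in: Module flat and face up on the plate, between the side stops (centre within 4.5 mm of the middle line, within 0.08 rad of the slide direction), its end within 3 mm of the rear stop; pointer within 3 mm of the red mark along the slide; all at rest (all of step 3 and linear speed of circuit_module below 0.02 m/s); the robot touches nothing.
It fails at once if the microscope is bumped (more than 5 N) (contact force between anything else and microscope above 5 N).
It also fails if it takes over 59 s, if anything falls off the work surface, if the arm or the gripper's body presses on something with over 40 N, if the wrist force passes 120 N, or if a joint passes its speed limit or range.

ROBOT

A 6-joint arm with a two-finger parallel gripper is mounted at the origin on a cart in front of the work surface, level with it; the furniture and walls round the work are solid. World frame = base frame: x ahead of the robot, y to its left, z up, the work surface at z = 0. Lengths are in m, angles in rad, forces in N, time in s.
With the tool pointing down it reaches from about 0.25 to 0.8 m from the base axis. Payload 3.9 kg.
Tool frame: the origin (TCP) lies on the centre line of the jaws, within the pads' length; the fingertips stand 8 mm ahead of it and the grasp point (between the pads) lies 11 mm behind it; z points along the fingers, y is the line along which they close (so a half turn about z gives the same grasp; the last joint's range is limited). The gripper opens to 85 mm and grips with 20 to 120 N. Pads are 22 mm wide; open, the fingers measure 114 mm over their backs; the gripper's body (76 mm by 85 mm) begins 54 mm behind the grasp point. The pads swing forward as they close: fully open they stand 13 mm farther back than shut.
Start: joints at [-1.297, 0.26, -0.138, 1.173, 0, 1.571], TCP at [0.142, -0.505, 0.239] pointing down, gripper open.
Joint ranges: [-2.78, 2.78], [-0.83, 1.72], [-1.28, 1.37], [-1.9, 2.12], [-1.57, 1.48], [-3.14, 3.14]. Speed limits (rad/s): [2.57, 2.57, 3.14, 3.14, 3.14, 3.14].

INTERFACE

Orientations are given as a unit quaternion [x, y, z, w].
In Python, from rig import manip gives the robot as it stands.
- The arm moves only by the tool send_rows, never from a script. Its argument "series" is a list of rows, each a list of 3 entries, a list of its own where there are three numbers: the closure in counts, from 0 (fully open) to 255 (shut), then the shift along the tool's x, y, z in mm, then the turn, a rotation vector about the tool's x, y, z in degrees. In form: [[grip, [dx, dy, dz], [ax, ay, az]], ...]. A call has 1 to 20 rows; each row shifts and turns the commanded pose from where the row before left it, along the tool's axes as they then stand; what a row does not reach is not made up. A row lasts 1/12 s, in which the tool goes at most 41.7 mm and 7.16 degrees, less where a joint would pass 70% of its speed; a pose out of reach is approached as far as the arm can. A call is refused whole if a number of a shift passes 41.7 or a number of a turn 7.16, either way. A call with a gripper value outside its range is refused whole. The fingers move at their own pace and stop on an object; "squeeze" is the grip in N (left out, the last holds). Time passes only in rows, so rows that do not move let the fingers close. It gives the time, the measured TCP pose, the force, the opening and the grip force at its end, in the units of the state.
- manip.get_state(): the state, without advancing time (a new reading comes with each control period).
- manip.camera(name): name is "side" or "top" or "wrist"; returns a dict with "frame" (420x560x3 uint8, red, green, blue), "mtx" (3x3 intrinsics, pixels), "distortion" ([k1, k2, p1, p2, k3] as OpenCV has them; the pictures are not rectified), "rvec" (rotation vector, rad) and "tvec" (3), from world to camera coordinates, as OpenCV has them; the wrist camera has in their place "hand_eye" (4x4, takes a point from camera to tool coordinates, whose origin is the TCP and whose axes are the flange's). Camera axes: x right, y down, z forward; pixel columns grow to the right and rows downward; lengths in m; the calibration is good to about 2 mm. A picture is of the moment at which its call begins: read the wrist's pose just before it. There is no depth.
- manip.finish_job(): hands the job in; it is judged then, once.
The state is a dict: "clock": time; "qpos": joint angles; "joint_vel": joint speeds; "joint_efforts": joint torques, N m; "tcp_pos": TCP position; "eef_rot": TCP orientation; "wrist_force": force on the tool from outside, world axes, zero at the start; "torque": the same for the moment, N m; "grip_width": opening from 0.0 (shut) to 1.0 (fully open); "gripper_force": force on a finger pad.
Only numpy, scipy, OpenCV 4.12 (cv2) and the standard library are available. Lean on these libraries where they do the work, as an engineer would, in place of code of your own. Each camera call takes 0.05 s, during which the arm holds its last target. There are 200 camera calls.

## Working session

There is one attempt and no reset: what is moved stays moved. The work goes in short steps, Python scripts to look and compute and a tool call to move; the robot and the scene stay as the last step left them, time stands still between calls to the robot, and variables do not carry over. Pictures are saved under pics/ and viewed, at most 10 in all, crops included, and the job is handed in when it is done.

Besides the shell and the picture viewer there is one more tool, called after "Emit:" as a command line: name --argument value ..., lists and objects as JSON in quotes. send_rows: Moves the arm, as the interface text tells. Its arguments: {"type":"object","properties":{"series":{"type":"array","items":{"type":"array"}},"squeeze":{"type":"number"}},"required":["series"]}

```bash
mkdir -p pics; cat > h.py <<'E'
import numpy as np,cv2,json
from rig import manip
from scipy.spatial.transform import Rotation as R
def ray(c,uv):
    p=cv2.undistortPoints(np.array([[uv]],float),np.array(c['mtx']),np.array(c['distortion']))[0,0]
    d=np.array([p[0],p[1],1.])
    if 'hand_eye' in c:
        H=np.array(c['hand_eye']);s=c['st'];Rt=R.from_quat(s['eef_rot']).as_matrix()
        return Rt@H[:3,3]+np.array(s['tcp_pos']),Rt@H[:3,:3]@d
    Rm=cv2.Rodrigues(np.array(c['rvec'],float))[0];t=np.array(c['tvec'],float).ravel()
    return -Rm.T@t,Rm.T@d
def onz(c,uv,z):
    o,d=ray(c,uv);return o+d*(z-o[2])/d[2]
def cam(n,save=None):
    s=manip.get_state();c=dict(manip.camera(n));c['st']=s
    if save:cv2.imwrite('pics/'+save,c['frame'][:,:,::-1])
    return c
E
python3 - <<'E'
from h import *
a=cam('top','top1.png');b=cam('side','side1.png');w=cam('wrist','wrist1.png')
for c in(a,b):print(ray(c,(280,210)))
s=manip.get_state();print(s['clock'],s['tcp_pos'],s['eef_rot'],w['hand_eye'])
E
```

```text
(array([ 0.28738554, -0.22620904,  0.93434569]), array([ 0.24168716,  0.0052297 , -0.97035341]))
(array([0.24788309, 0.73592805, 0.45812682]), array([ 0.20121081, -0.91667218, -0.34541186]))
0.15 [ 0.14183216 -0.50495005  0.23865621] [ 9.90640624e-01  1.36493886e-01 -1.03005062e-04 -7.50549155e-04] [[-1.00170424e-03 -9.46538146e-01 -3.22590352e-01  8.45196674e-02]
 [ 9.99999363e-01 -7.80079531e-04 -8.16293994e-04 -1.64912208e-04]
 [ 5.21007273e-04 -3.22590964e-01  9.46538324e-01 -1.35275646e-01]
 [ 0.00000000e+00  0.00000000e+00  0.00000000e+00  1.00000000e+00]]
```

View pics/top1.png

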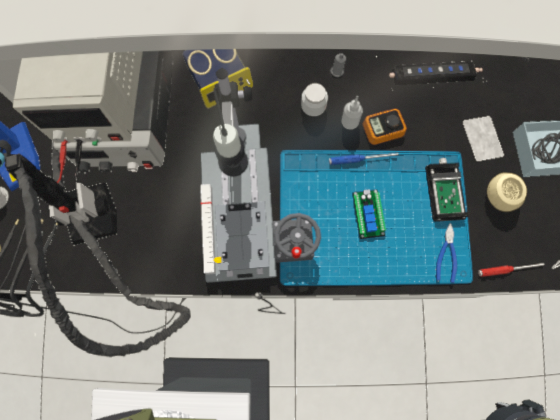

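View pics/side1.png

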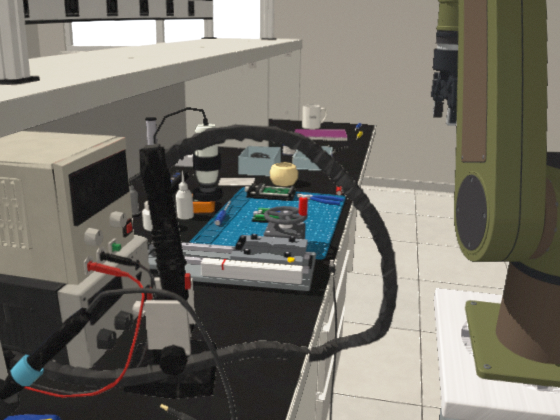

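Top view: stand at about (238,205), pointer yellow near (216,260), wheel centre (297,237), red grip (296,252), module (368,214) and red mark on the scale near (208,200). Next I take a zoomed crop and colour masks.

```bash
cat > m.py <<'E'
from h import *
def blobs(c,lo,hi,roi,mn=4):
    x0,y0,x1,y1=roi;h=cv2.cvtColor(c['frame'],cv2.COLOR_RGB2HSV)[y0:y1,x0:x1]
    m=cv2.inRange(h,lo,hi)
    n,l,s,ce=cv2.connectedComponentsWithStats(m)
    return [(s[i,4],ce[i]+[x0,y0],s[i,:4]+[x0,y0,0,0]) for i in range(1,n) if s[i,4]>=mn],m
E
python3 - <<'E'
from m import *
a=cam('top')
f=a['frame'][140:290,190:395,::-1]
cv2.imwrite('pics/topz.png',cv2.resize(f,(800,585),interpolation=cv2.INTER_CUBIC))
roi=(190,140,400,290)
for nm,lo,hi,z in [('yellow',(22,150,120),(33,255,255),.05),('red',(0,150,100),(6,255,255),.119),('red2',(174,120,100),(180,255,255),.05),('relay',(105,150,80),(122,255,255),.027),('green',(45,100,50),(80,255,255),.02)]:
    for b in blobs(a,lo,hi,roi)[0]:print(nm,b[0],b[1].round(1),b[2],onz(a,b[1],z).round(4))
E
```

```text
yellow 36 [217.4 259.5] [214 257   7   6] [ 0.4087 -0.1001  0.05  ]
red 71 [296.1 251.9] [292 247  10  11] [ 0.4131 -0.2507  0.119 ]
relay 228 [347. 159.] [332 154  33  11] [ 0.6239 -0.3621  0.027 ]
relay 244 [369.3 217.9] [364 204  13  28] [ 0.4967 -0.4034  0.027 ]
green 593 [368.8 213.8] [353 191  33  47] [ 0.507 -0.404  0.02 ]
```

View pics/topz.png

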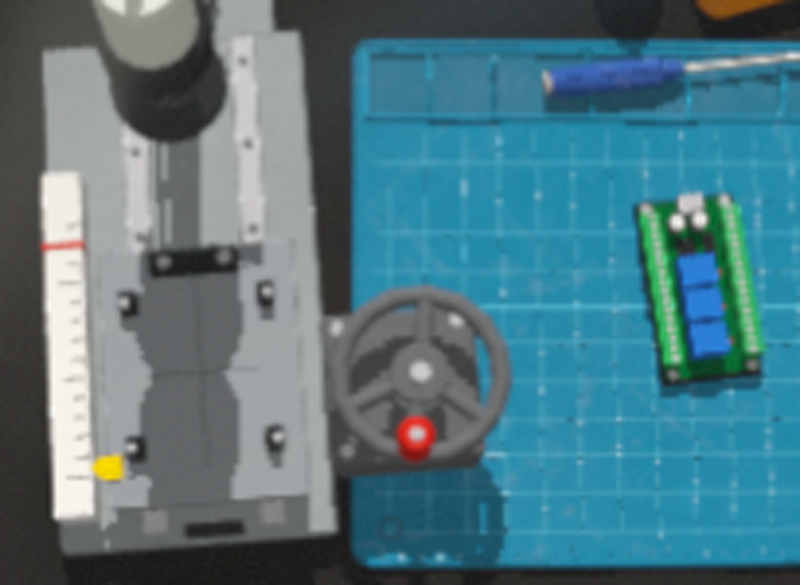

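View pics/wrist1.png

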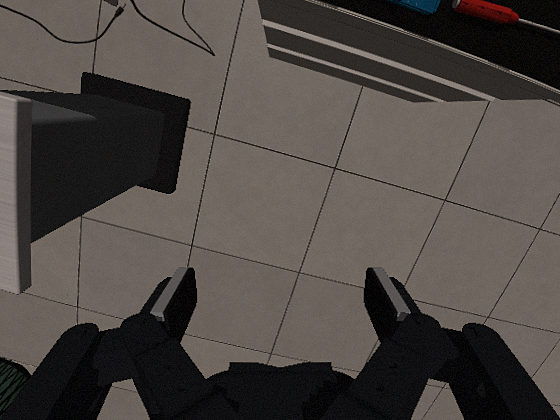

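Zoom (3.9x, offset 190,140): side stops at about (127,303), (265,293), (135,448) and (277,437). Rear stop front edge is near (193,273), red mark at (63,245) and pointer tip at (93,468). Wheel hub is at (421,371). Module corners are (637,205), (735,195), (762,378) and (663,383). The wrist view shows only floor.

```bash
cat > g.py <<'E'
from h import *
def Z(p):return np.array(p)/3.902+[190,140]-.37
E
python3 - <<'E'
from g import *
a=cam('top')
def P(p,z):return onz(a,Z(p),z)[:2].round(4)
for n,p,z in [('RL',(127,303),.059),('RR',(265,293),.059),('FL',(135,448),.059),('FR',(277,437),.059),('rear',(193,275),.061),('mark',(63,245),.05),('ptr',(93,468),.05),('hub',(421,371),.09),('grip',(416,434),.119),('scA',(44,175),.05),('scB',(55,515),.05),('scC',(80,175),.05),('scD',(95,515),.05),
 ('mTL',(637,205),.02),('mTR',(735,195),.02),('mBR',(762,378),.02),('mBL',(663,383),.02)]:print(n,P(p,z))
q=np.array([P(p,.02) for p in[(637,205),(735,195),(762,378),(663,383)]])
print(q.mean(0),np.degrees(np.arctan2(*(q[0]+q[1]-q[2]-q[3])[::-1])),np.linalg.norm(q[1]-q[0]),np.linalg.norm(q[1]-q[2]))
s=manip.get_state();print(s['clock'],R.from_quat(s['eef_rot']).as_matrix().round(3))
E
```

```text
RL [ 0.4907 -0.1081]
RR [ 0.4959 -0.1775]
FL [ 0.4173 -0.1142]
FR [ 0.4229 -0.1843]
rear [ 0.5047 -0.1412]
mark [ 0.5233 -0.0729]
ptr [ 0.4085 -0.0923]
hub [ 0.4501 -0.2545]
grip [ 0.415 -0.251]
scA [ 0.5609 -0.0614]
scB [ 0.3849 -0.0741]
scC [ 0.5608 -0.0802]
scD [ 0.3851 -0.094 ]
mTL [ 0.5533 -0.3728]
mTR [ 0.5589 -0.4259]
mBR [ 0.4594 -0.4352]
mBL [ 0.4569 -0.3828]
[ 0.507125 -0.404175] 5.626603023982715 0.053394475369648475 0.09993367800696618
0.25 [[ 0.963  0.27  -0.   ]
 [ 0.27  -0.963  0.001]
 [ 0.    -0.001 -1.   ]]
```

Emit:
send_rows --series '[[0, [19, 0, 0], [0, 0, 0]], [0, [30, 0, 0], [0, 0, 0]], [0, [30, 0, 0], [0, 0, 0]], [0, [30, 0, 0], [0, 0, 0]], [0, [30, 0, 0], [0, 0, 0]], [0, [30, 0, 0], [0, 0, 0]], [0, [30, 0, 0], [0, 0, 0]], [0, [30, 0, 0], [0, 0, 0]], [0, [30, 0, 0], [0, 0, 0]], [0, [30, 0, 0], [0, 0, 0]], [0, [30, 0, 0], [0, 0, 0]], [0, [30, 0, 0], [0, 0, 0]], [0, [30, 0, 20], [0, 0, 5]], [0, [0, 0, 30], [0, 0, 5]], [0, [0, 0, 20], [0, 0, 0]], [0, [0, 0, 0], [0, 0, 0]]]'

```text
clock: 1.58
tcp_pos: [0.5048, -0.4004, 0.1638]
eef_rot: [0.999, 0.05, -0.004, -0.003]
wrist_force: [-0.4, 0.5, -0.5]
grip_width: 1.0
gripper_force: 0.0
```

```bash
python3 - <<'E'
from m import *
w=cam('wrist','w2.png');s=w['st'];print(s['clock'],s['tcp_pos'],R.from_quat(s['eef_rot']).as_euler('xyz',degrees=True))
for b in blobs(w,(45,100,50),(80,255,255),(0,0,560,420),50)[0]:print(b[0],b[1],b[2],onz(w,b[1],.025))
E
```

```text
1.5833 [ 0.5048269  -0.40035558  0.16384634] [-179.61537095    0.39901474    5.76540746]
1319 [267.77558757 181.61031084] [257 139  36  95] [ 0.52117637 -0.38561915  0.025     ]
1365 [304.11501832 185.61978022] [292 139  23  94] [ 0.52078349 -0.4202017   0.025     ]
2593 [464.4080216  174.61087543] [435 139  61  70] [ 0.54760347 -0.57128979  0.025     ]
```

View pics/w2.png

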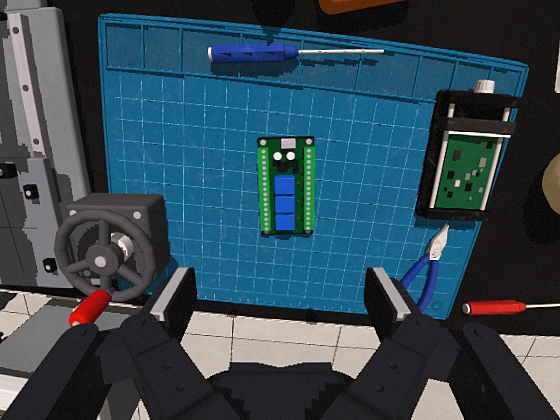

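Wrist view: module corners at about (258,138), (314,138), (313,234) and (261,235), between and ahead of the fingers. The handwheel is at lower left, with its hub near (100,262) and its grip tilted toward the lower left.

```bash
python3 - <<'E'
from m import *
w=cam('wrist');s=w['st'];print(s['tcp_pos'],R.from_quat(s['eef_rot']).as_euler('xyz',degrees=True))
f=w['frame'];h=cv2.cvtColor(f,cv2.COLOR_RGB2HSV)
# not blue mat: mat hue ~100; tray black or green
mat=cv2.inRange(h,(92,120,70),(104,255,255))
m=cv2.bitwise_not(mat)[125:250,240:335]
m=cv2.morphologyEx(m,cv2.MORPH_OPEN,np.ones((5,5),np.uint8))
cs=max(cv2.findContours(m,0,1)[0],key=cv2.contourArea)+[240,125]
r=cv2.minAreaRect(cs);bx=cv2.boxPoints(r);print(r)
q=np.array([onz(w,p,.02)[:2] for p in bx]);print(bx,q.round(4))
print(q.mean(0),[np.linalg.norm(q[i]-q[i-1]).round(4) for i in range(4)],[np.degrees(np.arctan2(*(q[i]-q[i-1])[::-1])).round(2) for i in range(4)])
g=cv2.inRange(h,(45,100,50),(80,255,255))[125:250,240:335]
ps=np.argwhere(g)[:,::-1]+[240,125];q=np.array([onz(w,p,.022)[:2] for p in ps]);
r=cv2.minAreaRect(q.astype(np.float32)*1000);print('green',r)
E
```

```text
[ 0.50534696 -0.4013313   0.16646226] [-179.74250589    0.26736377    5.73764687]
((284.5, 186.0), (98.0, 57.0), 90.0)
[[256. 137.]
 [313. 137.]
 [313. 235.]
 [256. 235.]] [[ 0.5614 -0.3722]
 [ 0.5666 -0.4247]
 [ 0.4686 -0.438 ]
 [ 0.4627 -0.3794]]
[ 0.51480698 -0.40357091] [np.float64(0.099), np.float64(0.0528), np.float64(0.0989), np.float64(0.0588)] [np.float64(4.21), np.float64(-84.27), np.float64(-172.29), np.float64(95.8)]
green ((515.8841552734375, -403.646728515625), (93.06217193603516, 53.990718841552734), 6.833964824676514)
```

Emit:
send_rows --series '[[0, [0, 0, 25], [0, 0, 0]], [0, [0, 0, 25], [0, 0, 0]], [0, [0, 0, 15], [0, 0, 0]], [0, [0, 0, 0], [0, 0, 0]], [0, [0, 0, 0], [0, 0, 0]], [0, [0, 0, 0], [0, 0, 0]], [0, [0, 0, 0], [0, 0, 0]]]'

```text
clock: 2.27
tcp_pos: [0.5081, -0.4042, 0.1068]
eef_rot: [0.999, 0.049, 0.002, 0.001]
wrist_force: [0.9, 0.0, 0.3]
grip_width: 0.999
gripper_force: 0.0
```

```bash
cat > meas.py <<'E'
from m import *
w=cam('wrist','w3.png');s=w['st'];print(s['tcp_pos'],R.from_quat(s['eef_rot']).as_euler('xyz',degrees=True))
h=cv2.cvtColor(w['frame'],cv2.COLOR_RGB2HSV)
g=cv2.inRange(h,(45,100,50),(80,255,255));n,l,st,ce=cv2.connectedComponentsWithStats(cv2.morphologyEx(g,cv2.MORPH_CLOSE,np.ones((9,9),np.uint8)))
i=1+np.argmin([np.hypot(*(c-[285,220])) for c in ce[1:]])
print(st[i])
ps=np.argwhere((l==i)&(g>0))[:,::-1];q=np.array([onz(w,p,.023)[:2] for p in ps])
print('green',cv2.minAreaRect(q.astype(np.float32)*1000))
for b in blobs(w,(108,150,80),(122,255,255),(240,100,330,330),40)[0]:print('relay',b[0],b[1],b[2],onz(w,b[1],.027))
E
python3 meas.py
```

```text
[ 0.50808332 -0.40421913  0.10683602] [ 1.79827991e+02 -1.77644381e-01  5.67332625e+00]
[ 244  151   72  113 4959]
green ((516.7862548828125, -403.4507751464844), (92.08452606201172, 53.57434844970703), 6.882303237915039)
relay 1542 [278.35797665 227.82944228] [266 195  25  67] [ 0.50412735 -0.40301286  0.027     ]
```

View pics/w3.png

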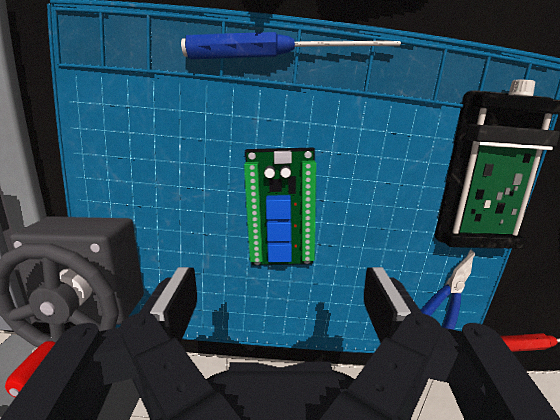

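Closer view: module corners at (246,150), (314,150), (314,264) and (250,265). The pad tips run from (193,268) to (152,320) on the left and from (368,268) to (410,320) on the right. Wrist and top disagree by 7 mm in x, so I check both against the pads and the side camera.

```bash
python3 - <<'E'
from m import *
w=cam('wrist');H=np.linalg.inv(w['hand_eye'])
P=np.array([[x,y,-.005] for y in(-.0425,.0425) for x in(-.011,.011)])
print(cv2.projectPoints(P,cv2.Rodrigues(H[:3,:3])[0],H[:3,3],np.array(w['mtx']),np.array(w['distortion']))[0].reshape(-1,2).round(1))
a=cam('top');b=cam('side')
def tri(rs):
    A=np.zeros((3,3));v=np.zeros(3)
    for o,d in rs:
        d=d/np.linalg.norm(d);M=np.eye(3)-np.outer(d,d);A+=M;v+=M@o
    p=np.linalg.solve(A,v);return p.round(4),[np.linalg.norm(np.cross(p-o,d/np.linalg.norm(d))).round(4) for o,d in rs]
ar=blobs(a,(0,150,100),(6,255,255),(280,240,310,265))[0][0]
print('top grip',ar)
for x in blobs(b,(0,150,80),(6,255,255),(280,180,330,230))[0]:
    print('side red',x,tri([ray(a,ar[1]),ray(b,x[1])]))
ar=blobs(a,(105,150,80),(122,255,255),(355,195,385,240))[0];print(ar)
for x in blobs(b,(35,100,50),(85,255,255),(240,190,330,240))[0]:print('green',x,tri([ray(a,(368.8,213.8)),ray(b,x[1])]))
for x in blobs(b,(22,150,100),(33,255,255),(250,240,330,280))[0]:print('ptr',x,tri([ray(a,(217.4,259.5)),ray(b,x[1])]))
for x in blobs(b,(0,120,80),(8,255,255),(200,250,250,280),2)[0]:print('mark',x,onz(b,x[1],.05),tri([ray(a,Z) for Z in[(206.1-.3,202.8-.3)]]+[ray(b,x[1])]))
print(tri([ray(w,(278.36,227.83)),ray(a,(369.3,217.9))]))
E
```

```text
[[199.8 301.8]
 [195.6 264.7]
 [362.3 301.7]
 [366.5 264.6]]Traceback (most recent call last):
  File "<stdin>", line 11, in <module>
IndexError: list index out of range
```

```bash
python3 - <<'E'
from m import *
w=cam('wrist');a=cam('top');b=cam('side')
def tri(rs):
    A=np.zeros((3,3));v=np.zeros(3)
    for o,d in rs:
        d=d/np.linalg.norm(d);M=np.eye(3)-np.outer(d,d);A+=M;v+=M@o
    p=np.linalg.solve(A,v);return p.round(4),[np.linalg.norm(np.cross(p-o,d/np.linalg.norm(d))).round(4) for o,d in rs]
for x in blobs(b,(0,150,80),(6,255,255),(280,180,330,230))[0]:
    print('side red',x,tri([ray(a,(296.1,251.9)),ray(b,x[1])]),onz(b,x[1],.1))
for x in blobs(b,(35,100,50),(85,255,255),(240,190,330,240))[0]:print('green',x,tri([ray(a,(368.8,213.8)),ray(b,x[1])]))
for x in blobs(b,(22,150,100),(33,255,255),(250,240,330,280))[0]:print('ptr',x,tri([ray(a,(217.4,259.5)),ray(b,x[1])]),onz(b,x[1],.05))
for x in blobs(b,(0,120,80),(8,255,255),(200,250,250,280),2)[0]:print('mark',x,onz(b,x[1],.05),tri([ray(a,(205.8,202.5)),ray(b,x[1])]))
print(tri([ray(w,(278.36,227.83)),ray(a,(369.3,217.9))]))
for x in blobs(w,(0,150,80),(8,255,255),(0,330,120,420),40)[0]:print('w red',x)
E
```

```text
side red (np.int32(116), array([302.44827586, 206.02586207]), array([299, 197,   8,  19])) (array([ 0.4174, -0.2512,  0.099 ]), [np.float64(0.0012), np.float64(0.0012)]) [ 0.41821656 -0.24889601  0.1       ]
green (np.int32(26), array([269.46153846, 190.53846154]), array([263, 190,  14,   3])) (array([ 0.5072, -0.3912,  0.0766]), [np.float64(0.0137), np.float64(0.0137)])
green (np.int32(27), array([283.25925926, 191.        ]), array([278, 190,  11,   3])) (array([ 0.4906, -0.3925,  0.0803]), [np.float64(0.0019), np.float64(0.0019)])
green (np.int32(82), array([260.68292683, 214.43902439]), array([254, 208,  16,  13])) (array([ 0.527 , -0.4034,  0.0107]), [np.float64(0.0176), np.float64(0.0176)])
green (np.int32(17), array([274.17647059, 216.29411765]), array([270, 215,   9,   4])) (array([ 0.5108, -0.4057,  0.0105]), [np.float64(0.0015), np.float64(0.0015)])
ptr (np.int32(30), array([290.4       , 259.16666667]), array([288, 257,   6,   6])) (array([ 0.4096, -0.1001,  0.052 ]), [np.float64(0.0012), np.float64(0.0012)]) [ 0.41171042 -0.10447352  0.05      ]
mark (np.int32(14), array([222.85714286, 263.35714286]), array([222, 259,   4,  11])) [ 0.52248991 -0.05723299  0.05      ] (array([ 0.5263, -0.0714,  0.0425]), [np.float64(0.0011), np.float64(0.0011)])
(array([ 0.4993, -0.4038,  0.0171]), [np.float64(0.0015), np.float64(0.0015)])
w red (np.int32(861), array([ 27.1126597 , 367.78281069]), array([  5, 342,  50,  56]))
```

Emit:
send_rows --series '[[0, [2, 0, 20], [0, 0, 0]], [0, [0, 0, 20], [0, 0, 0]], [0, [0, 0, 20], [0, 0, 0]], [0, [0, 0, 15], [0, 0, 0]], [0, [0, 0, 5], [0, 0, 0]], [0, [0, 0, 0], [0, 0, 0]], [0, [0, 0, 0], [0, 0, 0]], [0, [0, 0, 0], [0, 0, 0]]]'

```text
clock: 3.28
tcp_pos: [0.5097, -0.4034, 0.0255]
eef_rot: [0.999, 0.05, 0.001, 0.001]
wrist_force: [0.4, -0.1, 0.5]
grip_width: 1.0
gripper_force: 0.0
```

Emit:
send_rows --series '[[0, [0, 0, 6], [0, 0, 0]], [0, [0, 0, 3], [0, 0, 0]], [0, [0, 0, 0], [0, 0, 0]], [255, [0, 0, 0], [0, 0, 0]], [255, [0, 0, 0], [0, 0, 0]], [255, [0, 0, 0], [0, 0, 0]], [255, [0, 0, 0], [0, 0, 0]], [255, [0, 0, 0], [0, 0, 0]], [255, [0, 0, 0], [0, 0, 0]], [255, [0, 0, 0], [0, 0, 0]]]' --squeeze 30

```text
clock: 4.12
tcp_pos: [0.5092, -0.4031, 0.0158]
eef_rot: [0.999, 0.05, 0.0, 0.0]
wrist_force: [-1.3, -0.9, 4.3]
grip_width: 0.622
gripper_force: 33.0
```

Emit:
send_rows --series '[[255, [0, 0, -5], [0, 0, 0]], [255, [0, 0, -15], [0, 0, 0]], [255, [0, 0, -25], [0, 0, 0]], [255, [0, 0, -30], [0, 0, 0]], [255, [0, 0, -30], [0, 0, 0]], [255, [0, 0, -25], [0, 0, 0]], [255, [0, 0, -10], [0, 0, 0]], [255, [0, 0, 0], [0, 0, 0]]]'

```text
clock: 4.78
tcp_pos: [0.5101, -0.4037, 0.158]
eef_rot: [0.999, 0.05, 0.002, 0.002]
wrist_force: [0.4, 0.1, -2.3]
grip_width: 0.623
gripper_force: 32.5
```

```bash
python3 -c "
from h import *
s=manip.get_state();print(np.degrees(s['qpos']).round(1),s['tcp_pos'],R.from_quat(s['eef_rot']).as_euler('xyz',degrees=True),s['grip_width'],s['gripper_force'])"
```

```text
[-38.4  29.3   2.2  62.6   0.  135.9] [ 0.51014982 -0.40370635  0.15800479] [179.81228112  -0.20725866   5.68973355] 0.6227416345474566 32.498443722724915
```

Emit:
send_rows --series '[[255, [0, 0, 0], [0, 0, -4]], [255, [0, 0, 0], [0, 0, -7.1]], [255, [0, 0, 0], [0, 0, -7.1]], [255, [0, 0, 0], [0, 0, -7.1]], [255, [0, 0, 0], [0, 0, -7.1]], [255, [0, 0, 0], [0, 0, -7.1]], [255, [0, 0, 0], [0, 0, -7.1]], [255, [0, 0, 0], [0, 0, -7.1]], [255, [0, 0, 0], [0, 0, -7.1]], [255, [0, 0, 0], [0, 0, -7.1]], [255, [0, 0, 0], [0, 0, -7.1]], [255, [0, 0, 0], [0, 0, -7.1]], [255, [0, 0, 0], [0, 0, -7.1]], [255, [0, 0, 0], [0, 0, -7.1]], [255, [0, 0, 0], [0, 0, -7.1]], [255, [0, 0, 0], [0, 0, -7.1]], [255, [0, 0, 0], [0, 0, -7.1]], [255, [0, 0, 0], [0, 0, -7.1]], [255, [0, 0, 0], [0, 0, -7.1]], [255, [0, 0, 0], [0, 0, -7.1]]]'

```text
clock: 6.45
tcp_pos: [0.5075, -0.4016, 0.1521]
eef_rot: [0.301, 0.954, 0.001, -0.002]
wrist_force: [-0.5, -0.0, -1.0]
grip_width: 0.625
gripper_force: 32.4
```

Emit:
send_rows --series '[[255, [0, 0, 0], [0, 0, -7.1]], [255, [0, 0, 0], [0, 0, -7.1]], [255, [0, 0, 0], [0, 0, -7.1]], [255, [0, 0, 0], [0, 0, -7.1]], [255, [0, 0, 0], [0, 0, -7.1]], [255, [0, 0, 0], [0, 0, -4.5]], [255, [0, 0, 0], [0, 0, 0]], [255, [0, 0, 0], [0, 0, 0]]]'

```text
clock: 7.12
tcp_pos: [0.5078, -0.4019, 0.153]
eef_rot: [-0.039, 0.999, 0.001, -0.001]
wrist_force: [-0.4, -0.2, -1.4]
grip_width: 0.625
gripper_force: 32.5
```

```bash
python3 -c "
from h import *
s=manip.get_state();print(np.degrees(s['qpos']).round(1),s['tcp_pos'],R.from_quat(s['eef_rot']).as_euler('xyz',degrees=True),s['grip_width'],s['gripper_force'])
Rm=R.from_quat(s['eef_rot']).as_matrix();print(Rm.T@(np.array([.440,-.146,s['tcp_pos'][2]])-s['tcp_pos']))"
```

```text
[-38.4  29.5   1.8  62.6   0.  -42.8] [ 0.50777446 -0.40188332  0.15298343] [ 1.79842386e+02 -1.64777593e-01 -1.75533391e+02] 0.6247769826120513 32.45138704776764
[0.04764072 0.26038295 0.0008533 ]
```

Emit:
send_rows --series '[[255, [2, 12, 0], [0, 0, 0]], [255, [4, 24, 0], [0, 0, 0]], [255, [6, 30, 0], [0, 0, 0]], [255, [6, 30, 0], [0, 0, 0]], [255, [6, 30, 0], [0, 0, 0]], [255, [6, 30, 0], [0, 0, 0]], [255, [6, 30, 0], [0, 0, 0]], [255, [6, 30, 0], [0, 0, 0]], [255, [4, 24, 0], [0, 0, 0]], [255, [2, 14, 0], [0, 0, 0]], [255, [0, 6, 0], [0, 0, 0]], [255, [0, 0, 0], [0, 0, 0]], [255, [0, 0, 0], [0, 0, 0]]]'

```text
clock: 8.2
tcp_pos: [0.4405, -0.1478, 0.1551]
eef_rot: [-0.04, 0.999, -0.0, 0.0]
wrist_force: [0.1, -0.0, -0.7]
grip_width: 0.623
gripper_force: 32.5
```

```bash
python3 - <<'E'
from h import *
w=cam('wrist');s=w['st'];print(s['tcp_pos'],R.from_quat(s['eef_rot']).as_euler('xyz',degrees=True))
cv2.imwrite('pics/w4.png',cv2.resize(w['frame'][:,:,::-1],(800,600),interpolation=cv2.INTER_CUBIC))
E
```

```text
[ 0.44054974 -0.14780196  0.15514736] [-1.79960167e+02  1.18056962e-02 -1.75437596e+02]
```

View pics/w4.png

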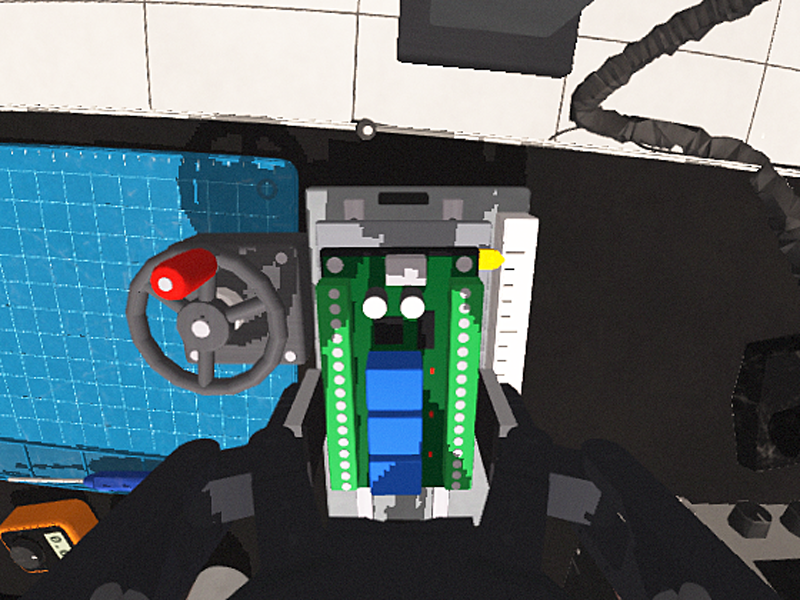

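Wrist view (800 px): the module is held straight, front end at row 252 from x=322 to 477. Pointer tip is at (503,260), plate front edge at row 222, red grip top at (165,285), wheel hub at (201,327). The stops are hidden under the module. I compare the wrist and top frames on these points.

```bash
python3 - <<'E'
from m import *
w=cam('wrist');s=w['st'];k=560/800.
Z=lambda p:np.array(p)*k-.15
for n,p,z in [('ptr tip',(503,260),.05),('hub',(201,327),.09),('griptop',(165,285),.119),('plateFL',(497,218),.051),('plateFR',(317,222),.051)]:
    print(n,onz(w,Z(p),z).round(4))
for b in blobs(w,(22,150,100),(33,255,255),(320,160,370,200))[0]:print('yellow',b[0],b[1],onz(w,b[1],.05).round(4))
Rm=R.from_quat(s['eef_rot']).as_matrix()
for h in(.012,.017,.02):
  z=s['tcp_pos'][2]-.0108+h
  q=[Rm.T@(onz(w,Z(p),z)-s['tcp_pos']) for p in[(322,250),(477,247)]];print(h,np.round(q,4))
E
```

```text
ptr tip [ 0.4122 -0.09    0.05  ]
hub [ 0.4504 -0.2502  0.09  ]
griptop [ 0.4188 -0.2508  0.119 ]
plateFL [ 0.3883 -0.0974  0.051 ]
plateFR [ 0.3984 -0.198   0.051 ]
yellow 206 [342.90776699 181.15533981] [ 0.4122 -0.0977  0.05  ]
0.012 [[ 0.0529 -0.0246 -0.0012]
 [ 0.0538  0.0251 -0.0012]]
0.017 [[ 0.054  -0.0237 -0.0062]
 [ 0.0549  0.0242 -0.0062]]
0.02 [[ 0.0546 -0.0231 -0.0092]
 [ 0.0555  0.0236 -0.0092]]
```

Emit:
send_rows --series '[[255, [-6, 2, 8], [0, 0, 0]], [255, [-6, 1.7, 18], [0, 0, 0]], [255, [-4, 0, 20], [0, 0, 0]], [255, [0, 0, 18], [0, 0, 0]], [255, [0, 0, 10], [0, 0, 0]], [255, [0, 0, 6], [0, 0, 0]], [255, [0, 0, 0], [0, 0, 0]], [255, [0, 0, 0], [0, 0, 0]], [255, [0, 0, 0], [0, 0, 0]]]'

```text
clock: 9.05
tcp_pos: [0.4567, -0.1429, 0.0758]
eef_rot: [-0.04, 0.999, -0.0, 0.001]
wrist_force: [-0.2, 0.0, -1.2]
grip_width: 0.62
gripper_force: 32.4
```

```bash
python3 - <<'E'
from h import *
w=cam('wrist');s=w['st'];print(s['clock'],s['tcp_pos'],R.from_quat(s['eef_rot']).as_euler('xyz',degrees=True),s['wrist_force'])
a=cam('side')
x=cv2.resize(w['frame'][60:380,150:430],(460,526),interpolation=cv2.INTER_CUBIC)
y=cv2.resize(a['frame'][190:300,190:330],(340,267),interpolation=cv2.INTER_CUBIC)
y=np.vstack([y,np.zeros((526-267,340,3),np.uint8)])
cv2.imwrite('pics/w5.png',np.hstack([x,y])[:,:,::-1])
E
```

```text
9.05 [ 0.45666672 -0.14288663  0.0758355 ] [-1.79972091e+02  7.36813198e-02 -1.75438275e+02] [-0.15817863  0.03085717 -1.214393  ]
```

View pics/w5.png

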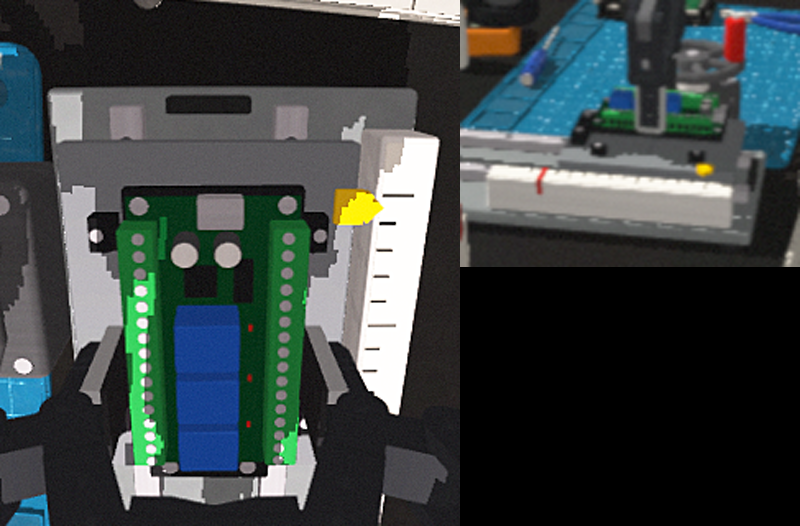

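Left (1.643x crop): front stops' outer edges at x=88 and x=327 (row 232), module centred at x≈213. So the module sits about 2 mm too far left. I compute the exact offset.

```bash
python3 - <<'E'
from h import *
w=cam('wrist');s=w['st'];Rm=R.from_quat(s['eef_rot']).as_matrix()
def T(p,z):return (Rm.T@(onz(w,np.array(p)/1.643+[150,60]-.2,z)-s['tcp_pos'])).round(4)
for n,p,z in [('stopL',(88,232),.059),('stopR',(327,232),.059),('scrL',(96,236),.060),('scrR',(320,236),.060),('mL',(124,190),.082),('mR',(304,188),.082),('pL',(55,143),.051),('pR',(362,142),.051),('ptr',(382,208),.05)]:print(n,T(p,z))
E
```

```text
stopL [ 0.0347 -0.0407  0.0171]
stopR [0.0346 0.0375 0.017 ]
scrL [ 0.0336 -0.0379  0.0161]
scrR [0.0336 0.035  0.016 ]
mL [ 0.0537 -0.0237 -0.006 ]
mR [ 0.0542  0.0247 -0.006 ]
pL [ 0.0626 -0.0513  0.025 ]
pR [0.0628 0.0487 0.025 ]
ptr [0.0404 0.058  0.026 ]
```

Emit:
send_rows --series '[[255, [0, -1.7, 0], [0, 0, 0]], [255, [0, 0, 4], [0, 0, 0]], [255, [0, 0, 4], [0, 0, 0]], [255, [0, 0, 3], [0, 0, 0]], [255, [0, 0, 1], [0, 0, 0]], [255, [0, 0, 0], [0, 0, 0]], [255, [0, 0, 0], [0, 0, 0]]]'

```text
clock: 9.78
tcp_pos: [0.4558, -0.1441, 0.0631]
eef_rot: [-0.04, 0.999, 0.0, -0.0]
wrist_force: [-0.1, 1.0, -1.6]
grip_width: 0.624
gripper_force: 32.5
```

Emit:
send_rows --series '[[255, [0, 0, 1], [0, 0, 0]], [255, [0, 0, 0.7], [0, 0, 0]], [255, [0, 0, 0], [0, 0, 0]], [255, [0, 0, 0], [0, 0, 0]]]'

```text
clock: 10.12
tcp_pos: [0.4562, -0.1442, 0.0617]
eef_rot: [-0.04, 0.999, -0.0, 0.0]
wrist_force: [-0.2, -0.6, -2.3]
grip_width: 0.621
gripper_force: 32.5
```

Emit:
send_rows --series '[[255, [0, 0, 0.8], [0, 0, 0]], [255, [0, 0, 0], [0, 0, 0]], [255, [0, 0, 0.6], [0, 0, 0]], [255, [0, 0, 0], [0, 0, 0]], [255, [0, 0, 0], [0, 0, 0]]]'

```text
clock: 10.53
tcp_pos: [0.4562, -0.1442, 0.0616]
eef_rot: [-0.04, 0.999, -0.0, 0.001]
wrist_force: [-3.3, 0.3, 10.7]
grip_width: 0.626
gripper_force: 33.8
```

Emit:
send_rows --series '[[255, [0, 0, -0.9], [0, 0, 0]], [255, [-1.5, 0, 0], [0, 0, 0]], [255, [-1.5, 0, 0], [0, 0, 0]], [255, [-1, 0, 0], [0, 0, 0]], [255, [-1, 0, 0], [0, 0, 0]], [255, [0, 0, 0], [0, 0, 0]], [255, [0, 0, 0], [0, 0, 0]]]'

```text
clock: 11.12
tcp_pos: [0.4594, -0.1439, 0.0616]
eef_rot: [-0.04, 0.999, -0.0, -0.001]
wrist_force: [-5.8, -0.4, 9.9]
grip_width: 0.623
gripper_force: 33.8
```

Emit:
send_rows --series '[[255, [0, 0, -0.7], [0, 0, 0]], [255, [0, 0, 0], [0, 0, 0]], [255, [0, 0, 0], [0, 0, 0]]]'

```text
clock: 11.37
tcp_pos: [0.4612, -0.1438, 0.0617]
eef_rot: [-0.04, 0.999, 0.0, 0.0]
wrist_force: [-0.4, -1.1, 0.6]
grip_width: 0.623
gripper_force: 32.7
```

Unloaded, it moved on to the commanded spot with no resistance, so the stop isn't reached yet. I push on.

Emit:
send_rows --series '[[255, [-1, 0, 0], [0, 0, 0]], [255, [-1, 0, 0], [0, 0, 0]], [255, [-1, 0, 0], [0, 0, 0]], [255, [0, 0, 0], [0, 0, 0]], [255, [0, 0, 0], [0, 0, 0]]]'

```text
clock: 11.78
tcp_pos: [0.4645, -0.1434, 0.0617]
eef_rot: [-0.04, 0.999, 0.0, 0.0]
wrist_force: [0.3, -0.0, -0.0]
grip_width: 0.625
gripper_force: 32.6
```

Emit:
send_rows --series '[[255, [-1, 0, 0], [0, 0, 0]], [255, [-1, 0, 0], [0, 0, 0]], [255, [-1, 0, 0], [0, 0, 0]], [255, [0, 0, 0], [0, 0, 0]], [255, [0, 0, 0], [0, 0, 0]]]'

```text
clock: 12.2
tcp_pos: [0.4652, -0.1433, 0.0617]
eef_rot: [-0.04, 0.999, -0.0, -0.002]
wrist_force: [-4.5, -0.6, 4.5]
grip_width: 0.623
gripper_force: 33.2
```

```bash
cat > chk.py <<'E'
from m import *
import sys
w=cam('wrist');s=w['st'];print(s['clock'],s['tcp_pos'].round(4) if hasattr(s['tcp_pos'],'round') else s['tcp_pos'],np.round(s['wrist_force'],1))
for b in blobs(w,(22,150,100),(33,255,255),(300,100,420,260),30)[0]:print('yellow',b[0],b[1],b[2],onz(w,b[1],.05).round(4))
if len(sys.argv)>1:cv2.imwrite('pics/'+sys.argv[1],cv2.resize(w['frame'],(800,600),interpolation=cv2.INTER_CUBIC)[:,:,::-1])
b=cam('side')
for x in blobs(b,(22,150,100),(33,255,255),(200,240,330,280))[0]:print('side ptr',x[1],onz(b,x[1],.05).round(4))
for x in blobs(b,(0,120,80),(8,255,255),(200,250,250,280),2)[0]:print('mark',x[1],x[2])
E
python3 chk.py
```

```text
12.2 [ 0.4652 -0.1433  0.0617] [-4.5 -0.6  4.5]
yellow 479 [375.79331942 183.1085595 ] [362 172  34  23] [ 0.4155 -0.0978  0.05  ]
side ptr [288.40740741 258.92592593] [ 0.4154 -0.1045  0.05  ]
mark [222.85714286 263.35714286] [222 259   4  11]
```

Emit:
send_rows --series '[[60, [0, 0, 0], [0, 0, 0]], [60, [0, 0, 0], [0, 0, 0]], [60, [0, 0, 0], [0, 0, 0]], [60, [0, 0, 0], [0, 0, 0]], [60, [0, 0, 0], [0, 0, 0]]]'

```text
clock: 12.72
tcp_pos: [0.4675, -0.1433, 0.0619]
eef_rot: [-0.04, 0.999, -0.0, 0.0]
wrist_force: [0.2, -0.4, -0.3]
grip_width: 0.768
gripper_force: 0.0
```

```bash
python3 chk.py w6.png
```

```text
12.7167 [ 0.4675 -0.1433  0.0619] [ 0.2 -0.4 -0.3]
yellow 509 [376.85265226 178.22986248] [363 166  33  24] [ 0.4154 -0.0977  0.05  ]
side ptr [288.40740741 258.92592593] [ 0.4154 -0.1045  0.05  ]
mark [222.85714286 263.35714286] [222 259   4  11]
```

View pics/w6.png

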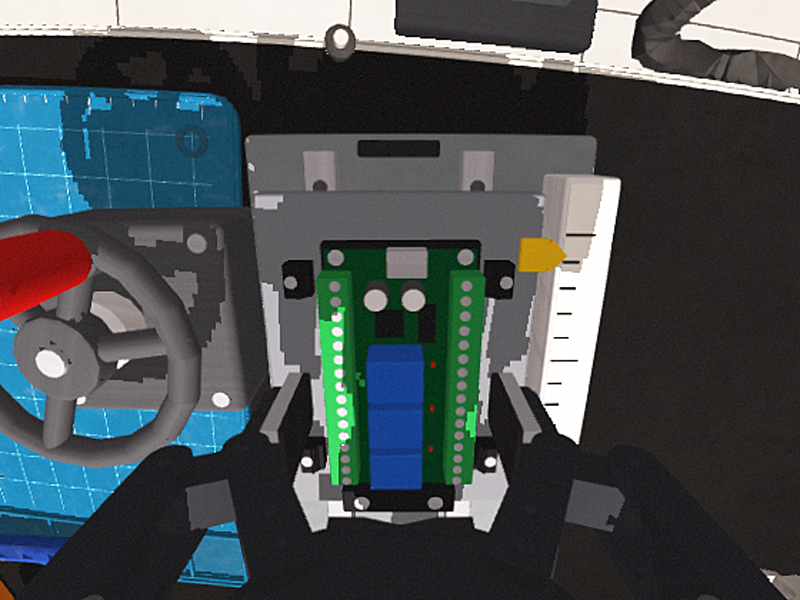

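Module lies between the stops. Front-stop screws are at (291,282) and (507,282), rear-stop screws at (362,503) and (435,503), and the module's front edge is at row 241. I check the seating numerically.

```bash
python3 - <<'E'
from h import *
w=cam('wrist');s=w['st'];Rm=R.from_quat(s['eef_rot']).as_matrix()
def T(p,z):return (Rm.T@(onz(w,np.array(p)*.7-.15,z)-s['tcp_pos'])).round(4)
for n,p,z in [('FscrL',(291,282),.060),('FscrR',(507,282),.060),('RscrL',(314,461),.060),('RscrR',(484,461),.060),('rear1',(362,503),.062),('rear2',(435,503),.062),('mL',(322,241),.068),('mR',(480,240),.068),('mL63',(322,241),.063),('plL',(252,193),.051),('plR',(545,194),.051)]:print(n,T(p,z))
E
```

```text
FscrL [ 0.0413 -0.0364  0.0018]
FscrR [0.0412 0.0365 0.0018]
RscrL [-0.0326 -0.0338  0.0019]
RscrR [-0.0327  0.0336  0.0019]
rear1 [-0.0521 -0.0152 -0.0001]
rear2 [-0.0521  0.0146 -0.0001]
mL [ 0.0568 -0.0235 -0.0062]
mR [ 0.0571  0.025  -0.0062]
mL63 [ 0.0558 -0.0245 -0.0012]
plL [ 0.07   -0.0496  0.0108]
plR [0.0696 0.0495 0.0108]
```

Seating is within 0–2.5 mm of the stop by these numbers. To be certain, I regrip and push on until the plate itself moves.

Emit:
send_rows --series '[[255, [0, 0, 0], [0, 0, 0]], [255, [0, 0, 0], [0, 0, 0]], [255, [0, 0, 0], [0, 0, 0]], [255, [0, 0, -0.3], [0, 0, 0]], [255, [-1.5, 0, 0], [0, 0, 0]], [255, [-1.5, 0, 0], [0, 0, 0]], [255, [-1.5, 0, 0], [0, 0, 0]], [255, [-1.5, 0, 0], [0, 0, 0]], [255, [0, 0, 0], [0, 0, 0]], [255, [0, 0, 0], [0, 0, 0]]]' --squeeze 25

```text
clock: 13.7
tcp_pos: [0.4706, -0.1429, 0.062]
eef_rot: [-0.04, 0.999, -0.0, -0.002]
wrist_force: [-6.2, -1.0, 6.5]
grip_width: 0.624
gripper_force: 27.4
```

```bash
python3 chk.py
```

```text
13.7 [ 0.4706 -0.1429  0.062 ] [-6.2 -1.   6.5]
yellow 475 [375.80421053 178.82105263] [362 167  34  24] [ 0.4189 -0.0976  0.05  ]
side ptr [286.62068966 258.82758621] [ 0.4185 -0.1041  0.05  ]
mark [222.85714286 263.35714286] [222 259   4  11]
```

Emit:
send_rows --series '[[255, [0, 0, -0.8], [0, 0, 0]], [255, [-1, 0, 0], [0, 0, 0]], [255, [-1, 0, 0], [0, 0, 0]], [255, [0, 0, 0], [0, 0, 0]], [255, [0, 0, 0], [0, 0, 0]]]'

```text
clock: 14.22
tcp_pos: [0.4722, -0.1427, 0.062]
eef_rot: [-0.04, 0.999, -0.0, -0.003]
wrist_force: [-5.3, -1.7, 1.8]
grip_width: 0.622
gripper_force: 27.0
```

```bash
python3 chk.py
```

```text
14.2167 [ 0.4722 -0.1427  0.062 ] [-5.3 -1.7  1.8]
yellow 486 [375.65843621 178.63786008] [362 167  33  24] [ 0.4204 -0.0974  0.05  ]
side ptr [285.5        258.85714286] [ 0.4204 -0.1035  0.05  ]
mark [222.85714286 263.35714286] [222 259   4  11]
```

Contact is confirmed: at 5.3 N push and almost no vertical load, plate and module move together. Now I relax, release and rise, then go to the wheel.

Emit:
send_rows --series '[[255, [1.5, 0, 0], [0, 0, 0]], [255, [0, 0, 0.3], [0, 0, 0]], [60, [0, 0, 0], [0, 0, 0]], [60, [0, 0, 0], [0, 0, 0]], [60, [0, 0, 0], [0, 0, 0]], [60, [0, 0, 0], [0, 0, 0]], [60, [0, 0, 0], [0, 0, 0]], [60, [0, 0, -3], [0, 0, 0]], [60, [0, 0, -10], [0, 0, 0]], [60, [0, 0, -20], [0, 0, 0]], [60, [0, 0, -25], [0, 0, 0]], [60, [0, 0, -25], [0, 0, 0]], [60, [0, 0, -20], [0, 0, 0]], [60, [0, 0, -7], [0, 0, 0]], [60, [0, 0, 0], [0, 0, 0]]]'

```text
clock: 15.57
tcp_pos: [0.475, -0.1432, 0.1746]
eef_rot: [-0.04, 0.999, -0.001, 0.002]
wrist_force: [0.5, 0.2, -0.1]
grip_width: 0.764
gripper_force: 0.0
```

Emit:
send_rows --series '[[60, [3, -12, 0], [0, 0, 0]], [60, [5, -25, 0], [0, 0, 0]], [60, [5, -25, 0], [0, 0, 0]], [60, [5, -20, 0], [0, 0, 0]], [60, [2, -10, 0], [0, 0, 0]], [60, [0, 0, 0], [0, 0, 0]], [60, [0, 0, 0], [0, 0, 0]], [60, [0, 0, 0], [0, 0, 0]], [60, [0, 0, 0], [0, 0, 0]]]'

```text
clock: 16.32
tcp_pos: [0.4607, -0.235, 0.1722]
eef_rot: [-0.041, 0.999, 0.0, -0.0]
wrist_force: [0.7, -0.3, 0.3]
grip_width: 0.768
gripper_force: 0.0
```

```bash
python3 chk.py w7.png; python3 - <<'E'
from m import *
w=cam('wrist');b=cam('side')
for x in blobs(w,(0,150,80),(8,255,255),(0,0,560,420),60)[0]:print('w red',x,onz(w,x[1],.1))
for x in blobs(b,(0,150,80),(6,255,255),(260,170,340,240))[0]:print('s red',x,onz(b,x[1],.1))
E
```

```text
16.3167 [ 0.4607 -0.235   0.1722] [ 0.7 -0.3  0.3]
side ptr [285.67741935 258.74193548] [ 0.4202 -0.104   0.05  ]
mark [222.85714286 263.35714286] [222 259   4  11]
w red (np.int32(556), array([287.98381295, 177.81294964]), array([276, 162,  26,  32])) [ 0.42576697 -0.23173088  0.1       ]
w red (np.int32(78), array([433.07692308, 275.48717949]), array([421, 270,  25,   9])) [ 0.49667771 -0.10646471  0.1       ]
w red (np.int32(114), array([515.80701754, 338.10526316]), array([507, 331,  18,  15])) [ 0.55775694 -0.00807421  0.1       ]
s red (np.int32(17), array([337.41176471, 188.64705882]), array([336, 187,   4,   5])) [ 0.36405455 -0.38168836  0.1       ]
s red (np.int32(129), array([297.72093023, 209.19379845]), array([294, 200,   8,  19])) [ 0.42385823 -0.22824345  0.1       ]
```

View pics/w7.png

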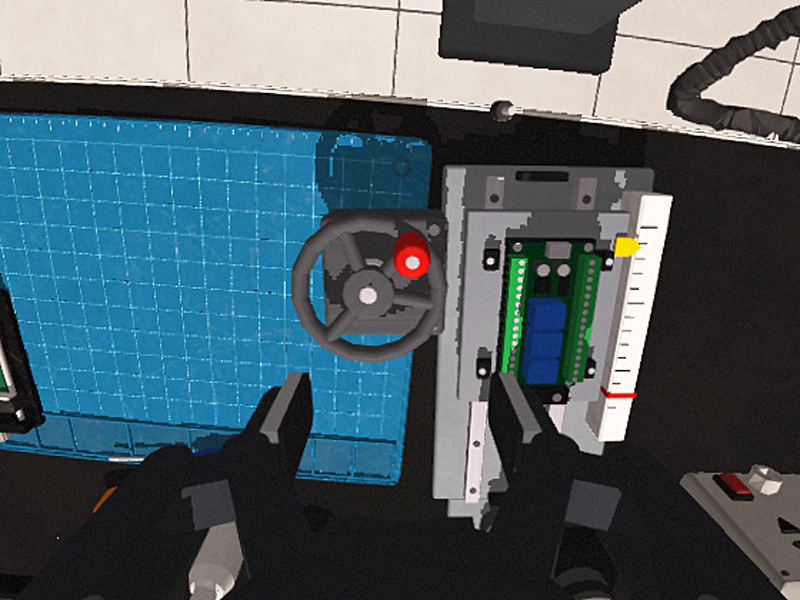

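Wrist view: wheel rim spans x 292–443, y 206–362, hub (368,295), grip top cap (411,262). Pointer tip is at (640,246) and the red mark runs (605,394)–(637,396). The module sits between the stops against the rear stop.

```bash
python3 - <<'E'
from m import *
w=cam('wrist');s=w['st']
T=lambda p,z:onz(w,np.array(p)*.7-.15,z)
u=np.array([.9968,.0795]);n=np.array([-.0795,.9968])
L,Rr,U,D=[T(p,.08)[:2] for p in((292,284),(443,284),(367,206),(367,362))]
print('rim',L,Rr,U,D,'c',(L+Rr)/2,(U+D)/2,np.linalg.norm(L-Rr),np.linalg.norm(U-D))
for z in(.08,.09,.1):print('hub',z,T((368,295),z))
g=T((411,262),.119);print('griptop',g)
p=T((640,246),.05)[:2];m=T((621,395),.05)[:2]
print('ptr',p,'mark',m,'gap',u@(m-p),'lat',n@(m-p))
f=[T(q,.06)[:2] for q in((490,261),(608,262),(483,371),(590,368))];c=np.mean(f,0)
d=(f[2]+f[3]-f[0]-f[1])/2;print('slide yaw',np.degrees(np.arctan2(d[1],d[0])),np.linalg.norm(d),'nest',c)
# first rays to hub
E
```

```text
rim [ 0.45267708 -0.29651712] [ 0.44592617 -0.21205095] [ 0.40633626 -0.25688534] [ 0.4979002  -0.25180857] c [ 0.44930163 -0.25428403] [ 0.45211823 -0.25434696] 0.0847355284817624 0.09170457329815467
hub 0.08 [ 0.45576317 -0.25354225  0.08      ]
hub 0.09 [ 0.45241308 -0.25301901  0.09      ]
hub 0.1 [ 0.44906299 -0.25249578  0.1       ]
griptop [ 0.42530154 -0.23284095  0.119     ]
ptr [ 0.41981706 -0.08726398] mark [ 0.52604976 -0.07242114] gap 0.10707276070564357 lat 0.006349850777820592
slide yaw 4.579063416971953 0.07298523826148623 nest [ 0.46881726 -0.14394214]
```

Emit:
send_rows --series '[[60, [15, 3, 0], [0, 0, 0]], [60, [15, 2, 10], [0, 0, 0]], [60, [5, 0, 15], [0, 0, 0]], [60, [0, 0, 20], [0, 0, 0]], [60, [0, 0, 20], [0, 0, 0]], [60, [0, 0, 10], [0, 0, 0]], [60, [0, 0, 2], [0, 0, 0]], [60, [0, 0, 0], [0, 0, 0]], [60, [0, 0, 0], [0, 0, 0]], [255, [0, 0, 0], [0, 0, 0]], [255, [0, 0, 0], [0, 0, 0]], [255, [0, 0, 0], [0, 0, 0]], [255, [0, 0, 0], [0, 0, 0]], [255, [0, 0, 0], [0, 0, 0]], [255, [0, 0, 0], [0, 0, 0]]]' --squeeze 30

```text
clock: 17.82
tcp_pos: [0.4257, -0.2337, 0.0962]
eef_rot: [-0.04, 0.999, 0.0, 0.0]
wrist_force: [-0.9, 1.8, 5.0]
grip_width: 0.195
gripper_force: 29.3
```

```bash
python3 chk.py
```

```text
17.8167 [ 0.4257 -0.2337  0.0962] [-0.9  1.8  5. ]
side ptr [285.90322581 258.74193548] [ 0.4198 -0.1041  0.05  ]
mark [222.85714286 263.35714286] [222 259   4  11]
```

```bash
cat > arc.py <<'E'
import numpy as np,sys
a0,n,st=map(float,sys.argv[1:4]);r=36
p=np.radians(a0-st*np.arange(int(n)+1));q=np.c_[-r*np.cos(p),r*np.sin(p)]
q=q.round(1);print(np.diff(q,axis=0).round(1).tolist())
E
python3 arc.py 138 9 10
```

```text
[[-4.6, 4.3], [-5.3, 3.4], [-5.8, 2.4], [-6.1, 1.4], [-6.3, 0.4], [-6.2, -0.8], [-6.0, -1.8], [-5.6, -2.9], [-5.0, -3.7]]
```

Emit:
send_rows --series '[[255, [-4.6, 4.3, 0], [0, 0, 0]], [255, [-5.3, 3.4, 0], [0, 0, 0]], [255, [-5.8, 2.4, 0], [0, 0, 0]], [255, [-6.1, 1.4, 0], [0, 0, 0]], [255, [-6.3, 0.4, 0], [0, 0, 0]], [255, [0, 0, 0], [0, 0, 0]], [255, [0, 0, 0], [0, 0, 0]]]'

```text
clock: 18.5
tcp_pos: [0.4528, -0.2175, 0.0962]
eef_rot: [-0.041, 0.999, 0.002, 0.0]
wrist_force: [-0.4, 7.0, 7.8]
grip_width: 0.191
gripper_force: 29.9
```

```bash
python3 chk.py
```

```text
18.5 [ 0.4528 -0.2175  0.0962] [-0.4  7.   7.8]
side ptr [277.8        258.17142857] [ 0.4344 -0.1027  0.05  ]
mark [222.85714286 263.35714286] [222 259   4  11]
```

```bash
python3 arc.py 88 9 10;python3 arc.py -2 18 10
```

```text
[[-6.2, -0.8], [-6.0, -1.8], [-5.6, -2.9], [-5.0, -3.7], [-4.3, -4.6], [-3.4, -5.3], [-2.4, -5.8], [-1.4, -6.1], [-0.4, -6.3]]
[[0.8, -6.2], [1.8, -6.0], [2.9, -5.6], [3.7, -5.0], [4.6, -4.3], [5.3, -3.4], [5.8, -2.4], [6.1, -1.4], [6.3, -0.4], [6.2, 0.8], [6.0, 1.8], [5.6, 2.9], [5.0, 3.7], [4.3, 4.6], [3.4, 5.3], [2.4, 5.8], [1.4, 6.1], [0.4, 6.3]]
```

Emit:
send_rows --series '[[255, [-6.2, 0.7, -1], [0, 0, 0]], [255, [-6.0, -1.3, 0], [0, 0, 0]], [255, [-5.7, -2.8, 0], [0, 0, 0]], [255, [-5.1, -3.7, 0], [0, 0, 0]], [255, [-4.3, -4.5, 0], [0, 0, 0]], [255, [-3.5, -5.3, 0], [0, 0, 0]], [255, [0, 0, 0], [0, 0, 0]], [255, [0, 0, 0], [0, 0, 0]]]'

```text
clock: 19.27
tcp_pos: [0.4869, -0.2352, 0.0964]
eef_rot: [-0.04, 0.999, -0.001, 0.002]
wrist_force: [5.4, 0.6, -6.4]
grip_width: 0.192
gripper_force: 29.3
```

```bash
python3 chk.py
```

```text
19.2667 [ 0.4869 -0.2352  0.0964] [ 5.4  0.6 -6.4]
side ptr [267.6969697 257.3030303] [ 0.4527 -0.1016  0.05  ]
mark [222.85714286 263.35714286] [222 259   4  11]
```

```bash
python3 arc.py 26 24 10
```

```text
[[-2.2, -5.9], [-1.2, -6.1], [-0.1, -6.3], [1.0, -6.2], [2.0, -5.9], [3.1, -5.5], [3.9, -4.9], [4.7, -4.1], [5.4, -3.3], [5.9, -2.2], [6.1, -1.2], [6.3, -0.1], [6.2, 1.0], [5.9, 2.0], [5.5, 3.1], [4.9, 3.9], [4.1, 4.7], [3.3, 5.4], [2.2, 5.9], [1.2, 6.1], [0.1, 6.3], [-1.0, 6.2], [-2.0, 5.9], [-3.1, 5.5]]
```

Emit:
send_rows --series '[[255, [-4.0, -5.9, 0.5], [0, 0, 0]], [255, [-1.2, -6.1, 0], [0, 0, 0]], [255, [-0.1, -6.3, 0], [0, 0, 0]], [255, [1.0, -6.2, 0], [0, 0, 0]], [255, [2.0, -5.9, 0], [0, 0, 0]], [255, [3.1, -5.5, 0], [0, 0, 0]], [255, [3.9, -4.9, 0], [0, 0, 0]], [255, [4.7, -4.1, 0], [0, 0, 0]], [255, [0, 0, 0], [0, 0, 0]]]'

```text
clock: 20.12
tcp_pos: [0.478, -0.2817, 0.0963]
eef_rot: [-0.039, 0.999, -0.001, -0.0]
wrist_force: [0.2, -2.2, -0.2]
grip_width: 0.191
gripper_force: 30.2
```

```bash
python3 chk.py
```

```text
20.1167 [ 0.478  -0.2817  0.0963] [ 0.2 -2.2 -0.2]
side ptr [255.1        256.26666667] [ 0.4757 -0.1     0.05  ]
mark [222.85714286 263.35714286] [222 259   4  11]
```

Emit:
send_rows --series '[[255, [5.4, -3.3, 0], [0, 0, 0]], [255, [5.9, -2.2, 0], [0, 0, 0]], [255, [6.1, -1.2, 0], [0, 0, 0]], [255, [6.3, -0.1, 0], [0, 0, 0]], [255, [6.2, 1.0, 0], [0, 0, 0]], [255, [5.9, 2.0, 0], [0, 0, 0]], [255, [5.5, 3.1, 0], [0, 0, 0]], [255, [4.9, 3.9, 0], [0, 0, 0]], [255, [4.1, 4.7, 0], [0, 0, 0]], [255, [3.3, 5.4, 0], [0, 0, 0]], [255, [0, 0, 0], [0, 0, 0]], [255, [0, 0, 0], [0, 0, 0]]]'

```text
clock: 21.22
tcp_pos: [0.4233, -0.2687, 0.0962]
eef_rot: [-0.041, 0.999, 0.002, -0.001]
wrist_force: [-0.1, 3.1, 6.6]
grip_width: 0.194
gripper_force: 30.9
```

```bash
python3 chk.py
```

```text
21.2167 [ 0.4233 -0.2687  0.0962] [-0.1  3.1  6.6]
side ptr [239.625 255.   ] [ 0.5042 -0.0979  0.05  ]
mark [222.85714286 263.35714286] [222 259   4  11]
```

Emit:
send_rows --series '[[255, [2.2, 5.9, -0.5], [0, 0, 0]], [255, [1.2, 6.1, 0], [0, 0, 0]], [255, [0.1, 6.3, 0], [0, 0, 0]], [255, [-1.0, 6.2, 0], [0, 0, 0]], [255, [-2.0, 5.9, 0], [0, 0, 0]], [255, [-3.1, 5.5, 0], [0, 0, 0]], [255, [0, 0, 0], [0, 0, 0]], [255, [0, 0, 0], [0, 0, 0]]]'

```text
clock: 21.98
tcp_pos: [0.4252, -0.2342, 0.0963]
eef_rot: [-0.041, 0.999, -0.0, 0.001]
wrist_force: [5.8, -2.2, -4.9]
grip_width: 0.196
gripper_force: 29.9
```

```bash
python3 chk.py; python3 - <<'E'
from m import *
w=cam('wrist')
f=w['frame'];h=cv2.cvtColor(f,cv2.COLOR_RGB2HSV)
for nm,lo,hi in(('y',(20,120,80),(35,255,255)),('r',(0,100,80),(8,255,255)),('r2',(172,100,80),(180,255,255))):
    for x in blobs(w,lo,hi,(350,100,560,420),8)[0]:print(nm,x[0],x[1],x[2],onz(w,x[1],.05).round(4))
b=cam('side')
y=cv2.resize(b['frame'][225:290,190:330],(800,371),interpolation=cv2.INTER_CUBIC)
cv2.imwrite('pics/s8.png',y[:,:,::-1])
E
```

```text
21.9833 [ 0.4252 -0.2342  0.0963] [ 5.8 -2.2 -4.9]
side ptr [230.84848485 254.42424242] [ 0.5202 -0.0961  0.05  ]
mark [222.85714286 263.35714286] [222 259   4  11]
y 14 [455.42857143 353.92857143] [452 352   8   5] [ 0.5175 -0.0839  0.05  ]
r 53 [471.45283019 360.60377358] [464 358  15   6] [ 0.5243 -0.0675  0.05  ]
r 125 [549.136 412.76 ] [540 406  20  14] [0.5903 0.0381 0.05  ]
```

```bash
python3 arc.py 142 6 5
```

```text
[[-2.1, 2.4], [-2.2, 2.2], [-2.4, 2.0], [-2.6, 1.7], [-2.8, 1.6], [-2.8, 1.3]]
```

Emit:
send_rows --series '[[255, [-3.1, 2.4, 0.5], [0, 0, 0]], [255, [-2.2, 2.2, 0], [0, 0, 0]], [255, [-2.4, 2.0, 0], [0, 0, 0]], [255, [-2.6, 1.7, 0], [0, 0, 0]], [255, [0, 0, 0], [0, 0, 0]], [255, [0, 0, 0], [0, 0, 0]], [255, [0, 0, 0], [0, 0, 0]]]'

```text
clock: 22.77
tcp_pos: [0.4337, -0.225, 0.0962]
eef_rot: [-0.04, 0.999, 0.001, 0.0]
wrist_force: [0.3, -0.6, 5.5]
grip_width: 0.192
gripper_force: 30.8
```

```bash
python3 chk.py; python3 - <<'E'
from m import *
w=cam('wrist')
for nm,lo,hi in(('y',(20,120,80),(35,255,255)),('r',(0,100,80),(8,255,255))):
    for x in blobs(w,lo,hi,(350,100,560,400),8)[0]:print(nm,x[0],x[1],x[2],onz(w,x[1],.05).round(4))
b=cam('side')
A=cv2.resize(b['frame'][230:290,190:290],(800,300)[:1]+(480,),interpolation=cv2.INTER_CUBIC)
cv2.imwrite('pics/s9.png',A[:,:,::-1])
E
```

```text
22.7667 [ 0.4337 -0.225   0.0962] [ 0.3 -0.6  5.5]
side ptr [227.6969697  254.06060606] [ 0.5262 -0.096   0.05  ]
mark [222.85714286 263.35714286] [222 259   4  11]
r 80 [462.3125 352.975 ] [452 350  20   6] [ 0.5247 -0.069   0.05  ]
```

View pics/s9.png

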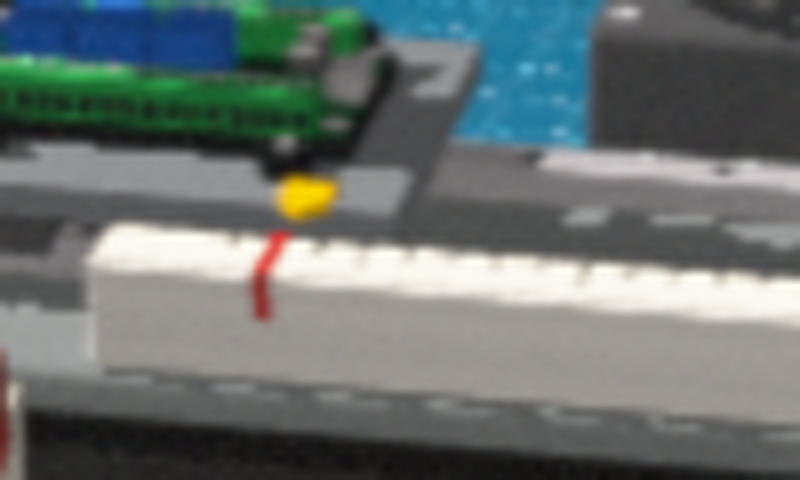

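Side view (8x crop): pointer tip near (303,217), mark line on the scale's top from (287,232) to (265,268), so the pointer is 1–2 mm short. The wheel-angle count gives the same. I turn about 5° more, release and rise for an unobstructed look.

Emit:
send_rows --series '[[255, [-1.4, 0.8, -0.5], [0, 0, 0]], [255, [-1.4, 0.7, 0], [0, 0, 0]], [255, [0, 0, 0], [0, 0, 0]], [255, [0, 0, 0], [0, 0, 0]], [255, [0, 0, 0], [0, 0, 0]], [130, [0, 0, 0], [0, 0, 0]], [130, [0, 0, 0], [0, 0, 0]], [130, [0, 0, 0], [0, 0, 0]], [130, [0, 0, 0], [0, 0, 0]], [130, [0, 0, -5], [0, 0, 0]], [130, [0, 0, -20], [0, 0, 0]], [130, [0, 0, -30], [0, 0, 0]], [130, [0, 0, -30], [0, 0, 0]], [130, [0, 0, -15], [0, 0, 0]], [130, [0, 0, 0], [0, 0, 0]], [130, [0, 0, 0], [0, 0, 0]], [130, [0, 0, 0], [0, 0, 0]]]'

```text
clock: 24.38
tcp_pos: [0.4359, -0.2236, 0.196]
eef_rot: [-0.04, 0.999, 0.0, -0.0]
wrist_force: [-0.6, -0.6, 0.8]
grip_width: 0.489
gripper_force: 0.0
```

```bash
python3 chk.py; python3 - <<'E'
from m import *
w=cam('wrist')
for nm,lo,hi in(('y',(20,120,80),(35,255,255)),('r',(0,100,80),(8,255,255))):
    for x in blobs(w,lo,hi,(350,100,560,400),8)[0]:print(nm,x[0],x[1],x[2],onz(w,x[1],.05).round(4))
cv2.imwrite('pics/w10.png',np.hstack([cv2.resize(w['frame'][200:410,300:540],(450,394)),cv2.resize(cam('top')['frame'][120:290,190:310],(278,394),interpolation=cv2.INTER_CUBIC)])[:,:,::-1])
E
```

```text
24.3833 [ 0.4359 -0.2236  0.196 ] [-0.6 -0.6  0.8]
side ptr [227.4137931  253.93103448] [ 0.5269 -0.0964  0.05  ]
mark [222.85714286 263.35714286] [222 259   4  11]
y 121 [394.55371901 285.75206612] [388 281  16  10] [ 0.5279 -0.088   0.05  ]
r 49 [410.91836735 284.87755102] [402 283  17   4] [ 0.5256 -0.0697  0.05  ]
r 102 [488.16666667 341.09803922] [480 334  17  14] [0.6002 0.0491 0.05  ]
```

View pics/w10.png

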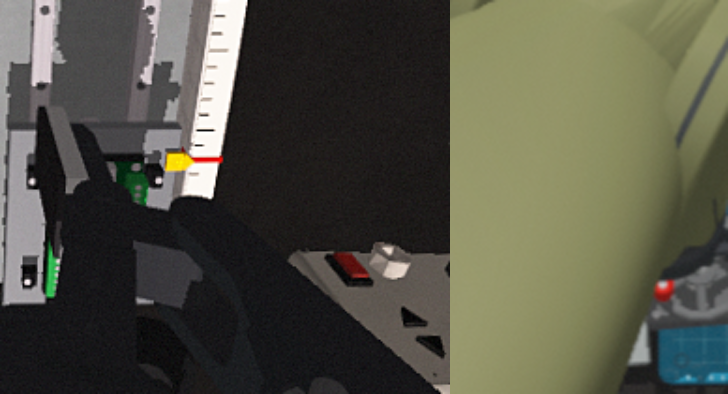

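The pointer is within about 1 mm of the mark in both the wrist and side views, and the gripper is clear, so I hand in.

```bash
python3 -c "
from rig import manip
print(manip.finish_job())"
```

```text
the job is handed in; nothing more can be done
None
```

The job is handed in with no verdict returned: the module was pushed against the rear stop and let go (not re-measured after cranking), the pointer is within about 1 mm of the red mark, and the gripper is clear; I viewed 12 pictures, over the limit of 10.

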